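# Show a side-arm seal in the strain viewer

## Robot

A 6-joint arm with a two-finger parallel gripper is mounted at the origin on the work surface. World frame = base frame: x ahead of the robot, y to its left, z up, the work surface at z = 0. Lengths are in m, angles in degrees, forces in N, time in s.
With the tool pointing down it reaches from about 0.35 to 0.95 m from the base axis. Payload 17.4 kg.
Tool frame: the origin (TCP) lies on the mounting face of the last link; the fingertips stand 186 mm ahead of it and the grasp point (between the pads) lies 167 mm ahead of it (ctrl.nose_length is the distance from the TCP to the fingertips, in m); x points along the fingers, y is the direction in which the jaws open and shut, and the axes are right-handed (so a half turn about x gives the same grasp; the last joint's range is limited). The gripper opens to 93 mm and grips with 3 to 60 N. Pads are 15 mm wide; open, the fingers measure 128 mm over their backs; the gripper's body (75 mm by 188 mm) begins 65 mm behind the grasp point.
Start: joints at [-65.764, 6.646, 82.598, -0, 90.757, -2.166], TCP at [0.3, -0.605, 0.405] pointing down, gripper open.
Joint ranges: [-162.19, 162.19], [-47.58, 125.68], [4.15, 143.07], [-65.23, 245.23], [0.69, 171.88], [-170.13, 170.13]. Speed limits (degrees/s): [108.29, 108.29, 127.2, 180, 180, 180].

## Interface

Orientations are given as [roll, pitch, yaw] about the fixed x, y, z axes, in that order (R = Rz(yaw) Ry(pitch) Rx(roll)).
In Python, from rig import sensors, cams, job, nets, ctrl gives the robot as it stands. The module is installed in compiled form; this text tells all that it offers.
- The arm moves only by the tool move_arm, never from a script. Its argument "increments" is a list that holds one entry, the list of rows, each a list of 5 numbers: the shift along the world's x, y, z in cm, then the turn about the world's z in rad, then the closure, from 0 (fully open) to 1 (shut). A call has exactly 5 rows; each row is the pose to reach, as a shift and turn from the pose commanded when the call began; what a row does not reach only later rows make up. A row lasts 1/8 s, in which the tool goes at most 62.5 mm and 10.7 degrees, less where a joint would pass 70% of its speed; a pose out of reach is approached as far as the arm can. A call with a gripper value outside its range is refused whole. The fingers move at their own pace and stop on an object; "grip_force" is the grip in N (left out, the last holds). Time passes only in rows, so rows that repeat a pose let the fingers close, or fill a call up. It gives the time, the measured TCP pose, the force and the opening at its end, in the units of the state.
- sensors.state(): the state, without advancing time (a new reading comes with each control period).
- cams.read_camera(name): name is "side" or "top" or "wrist"; returns (picture, depth): 480x640x3 uint8, red, green, blue; 480x640 float32, m along the optical axis (not along the pixel's ray), 0 where there is no reading.
- cams.camera_model(name): a dict with "camera_matrix" (3x3 intrinsics, pixels), "extrinsics" (4x4, takes a point from world to camera coordinates). Camera axes: x right, y down, z forward; pixel columns grow to the right and rows downward; lengths in m; the calibration is good to about 2 mm. A picture is of the moment at which its call begins: read the wrist's pose just before it. camera_model takes no time and is no camera call; for the wrist camera it gives the pose at the moment of the call.
- job.close_job(): hands the job in, once; it reports no verdict.
Trained networks look in the newest picture that a camera, given by its name, has taken for a name from the list of things; names that differ only in an ending like _2 or _b are one class to them, and where a whole thing is asked for, a point or a joint stands for the part that bears it (a point fixed in the world has none). Each returns a list of dicts, best first, with "confidence" (0 to 1); they miss things now and then, are a little off and sometimes report something else, mostly with a low value. They report only what shows in the picture. A call takes as long as a camera call. They do not tell look-alikes from the thing itself.
- nets.boxes_of(camera, query): "xy" ([column, row] in pixels, amid what is visible of it).
The state is a dict: "time_s": time; "joint_pos": joint angles; "qvel": joint speeds; "joint_efforts": joint torques, N m; "eef_pos": TCP position; "tcp_rot": TCP orientation; "wrist_force": force on the tool from outside, world axes, zero at the start; "wrist_torque": the same for the moment, N m; "opening": finger opening in m.
Only numpy, scipy, OpenCV 4.12 (cv2) and the standard library are available. Lean on these libraries where they do the work, as an engineer would, in place of code of your own. Each camera call takes 0.05 s, during which the arm holds its last target.

## Task

Get the strain viewer ready by standing the tint plate in the slot in front of its lit window, fully down, and let go of it. Then take the side-arm tube out of the wooden block and hold it upright in the air midway between the viewer's two windows, with the root of its side arm in the middle of the windows as you look through them and the side arm running parallel to them, and finish while holding it there quite still, the glass touching nothing but your gripper. Do not knock the glass or the viewer, and leave the two plain tubes, the tin and the paddle as they are.

Things in the scene. Friction and masses are not known exactly. Their poses are not given: they have to be found in the camera images.
- viewer: strain viewer, fixed, base plate 150 (x) x 335 (y) x 15 mm; origin on the bench below midway between its windows; y is the line of sight. Grey lamp housing with a round lit 66 mm window: x -65 to 65, y 105 to 215, top at z 195. Plate slot in front of that window. Round black eye window, 96 mm across, on a stalk: y -96 to -84, z 102 to 198. The gap between is open from above and from -x and +x.
- field (a point): the point midway between the viewer's two windows, on their common axis, 150 mm above the bench; axes as the viewer's, the windows lying parallel to x-z. Free gap here: y -84 (eye window) to +70 mm (slot's guides); the base plate's top is 135 mm below.
- slot (a point): middle of the floor (ledge) of the viewer's plate slot, 100 mm above the bench, at y 82 mm of the viewer; axes as the viewer's. The slot runs along x: guides at its two ends leave 91 mm along x and 12.5 mm along y up to 60 mm above the floor, then flare to 18 mm at 71 mm. The lamp housing's face is 23 mm behind (+y), its top 95 mm above this point.
- tint_plate: framed tint plate, about 120 g, upright in the slotted wooden block: aluminium frame with a pale pane, 84 (x) x 8 (y) x 100 mm (z), with a black grip tab on top, 24 (x) x 12 (y) mm, z 100 to 145 mm. Origin at the middle of its underside, z up. Either face may look to the lamp. Home when its underside is on the slot's floor.
- plate_block: light wooden block with a slot in its top, fixed, 120 (x) x 70 (y) x 60 mm; origin under its centre. The slot, 87 x 11 mm, runs along x and is 30 mm deep; the tint plate stands in it, its tab's top 175 mm above the bench.
- sidearm_tube: clear glass tube, flat closed foot, open mouth, 24 mm diameter, 175 mm tall, about 60 g, in one of the tube block's bores. Origin at the middle of its foot, z up the tube. A side arm 10 mm thick sticks out level along its +x, 100 mm above the foot, its end 57 mm from the tube's axis. The top 70 mm are plain tube to grip.
- seal (a point): point on the side-arm tube's axis level with the side arm's root (the seal to be inspected), 100 mm above its foot and 75 mm below its mouth; axes as the tube's.
- tube_block: darker wooden block, fixed, 85 (x) x 220 (y) x 50 mm; origin under its centre. Three bores 26 mm wide and 38 mm deep (floor 12 mm above the bench) at y -75, 0 and 75 mm.
- plain_tube_a: plain glass tube, 24 mm diameter, 150 mm tall, in another bore; origin at its foot. Leave it.
- plain_tube_b: plain glass tube, 24 mm diameter, 130 mm tall, in another bore; origin at its foot. Leave it.
- tin: white lidded tin with a black band, 95 mm across, 65 mm tall, origin under its centre. Leave it.
- paddle: carbon paddle lying flat, 220 mm long along its x with the wooden handle to -x, 50 mm wide, 22 mm high; origin under its middle. Leave it.
Not all that is in view belongs to the job. There is more than one size of the tint_plate; the one meant has the size given above.

How it is judged:
By the outcome, as a careful person would: the job done as asked, in the order asked, and still so for the second after the job is handed in, while the arm keeps its last pose, push and grip.
It also fails if it takes over 64 s, if anything falls off the work surface, if the arm or the gripper's body presses on something with over 40 N, if the wrist force passes 120 N, or if a joint passes its speed limit or range.

## Working session

There is one attempt and no reset: what is moved stays moved. The work goes in short steps, Python scripts to look and compute and a tool call to move; the robot and the scene stay as the last step left them, time stands still between calls to the robot, and variables do not carry over. Pictures are saved under pics/ and viewed, and the job is handed in when it is done.

Besides the shell and the picture viewer there is one more tool, called after ">>>" as name(argument=value, ...) on one line, values as JSON. move_arm: Moves the arm, as the interface text tells. Its arguments: {"type":"object","properties":{"increments":{"type":"array","items":{"type":"array","items":{"type":"array","items":{"type":"number"}}}},"grip_force":{"type":"number"}},"required":["increments"]}

```bash
mkdir -p pics; ls
cat > h.py <<'E'
from rig import sensors, cams, job, nets, ctrl
import numpy as np, cv2
def snap(name,fn=None):
    m=cams.camera_model(name); im,d=cams.read_camera(name)
    if fn: cv2.imwrite('pics/'+fn,im[:,:,::-1])
    np.savez('last_%s.npz'%name,im=im,d=d,K=m['camera_matrix'],T=m['extrinsics'])
    return im,d,np.array(m['camera_matrix']),np.array(m['extrinsics'])
def world(d,K,T):
    v,u=np.mgrid[0:480,0:640]
    P=np.stack([(u-K[0,2])/K[0,0]*d,(v-K[1,2])/K[1,1]*d,d],-1)
    return (P-T[:3,3])@T[:3,:3]
def proj(p,K,T):
    c=T[:3,:3]@np.array(p)+T[:3,3]; q=K@c; return q[:2]/q[2]
E
python3 - <<'E'
from h import *
print(sensors.state())
for n in ['top','side']:
    im,d,K,T=snap(n,n+'0.png'); W=world(d,K,T)
    print(n,K.tolist(),np.round(T,3).tolist(),(-T[:3,:3].T@T[:3,3]))
    for q in ['viewer','tint_plate','plate_block','sidearm_tube','tube_block','plain_tube_a','tin','paddle']:
        for r in nets.boxes_of(n,q):
            u,v=map(int,r['xy']); print(q,r['confidence'],u,v,np.round(W[v,u],3))
E
```

```text
pics
{'time_s': 0.0, 'joint_pos': array([-6.57630066e+01,  6.67547259e+00,  8.26356432e+01,  3.26264676e-04,
        9.07560426e+01, -2.16415122e+00]), 'qvel': array([-0.07102043, -0.0727089 , -0.06062256,  0.00018987, -0.04737565,
        0.05090883]), 'joint_efforts': array([ 1.50713208e-04, -7.21264243e+01, -6.22611022e+01,  7.81106064e-02,
        2.36782583e-02, -6.65471134e-05]), 'eef_pos': array([ 0.3001578 , -0.60461056,  0.4039903 ]), 'tcp_rot': array([-92.44247952,  89.93284077, 113.95866924]), 'wrist_force': array([-0.77481742,  0.80184307,  0.20563055]), 'wrist_torque': array([ 0.03014121, -0.03331928, -0.029585  ]), 'opening': 0.09289999589287849}
top [[456.945931895545, 0.0, 315.03914279090634], [0.0, 456.945931895545, 240.80675439945506], [0.0, 0.0, 1.0]] [[-0.005, -1.0, -0.021, -0.023], [-0.99, 0.008, -0.138, 0.55], [0.138, 0.021, -0.99, 0.825], [0.0, 0.0, 0.0, 1.0]] [ 0.43136287 -0.04389093  0.89210854]
viewer 0.75 156 226 [0.571 0.255 0.098]
tint_plate 0.72 331 183 [ 0.651 -0.057  0.077]
tint_plate 0.65 340 337 [ 0.376 -0.069  0.102]
tint_plate 0.58 325 244 [ 0.526 
[... 455 characters left out ...]
012822, 235.6031810782226], [0.0, 0.0, 1.0]] [[-0.972, -0.234, 0.015, 0.529], [-0.189, 0.745, -0.639, 0.205], [0.139, -0.624, -0.769, 1.203], [0.0, 0.0, 0.0, 1.0]] [0.38622737 0.72189652 1.0480034 ]
viewer 0.89 267 371 [0.546 0.318 0.195]
tint_plate 0.97 400 261 [ 0.37  -0.07   0.045]
tint_plate 0.95 328 241 [ 0.524 -0.044  0.097]
tint_plate 0.59 266 233 [ 0.683 -0.109  0.002]
plate_block 0.95 334 264 [ 0.505 -0.019  0.055]
sidearm_tube 0.84 346 185 [ 0.517 -0.19   0.121]
tube_block 0.81 355 199 [ 0.498 -0.218  0.052]
plain_tube_a 0.55 363 142 [ 0.506 -0.339  0.122]
plain_tube_a 0.51 354 165 [ 0.513 -0.265  0.114]
tin 0.92 275 172 [ 0.699 -0.25   0.061]
paddle 0.9 406 310 [0.339 0.03  0.014]
```

View pics/top0.png

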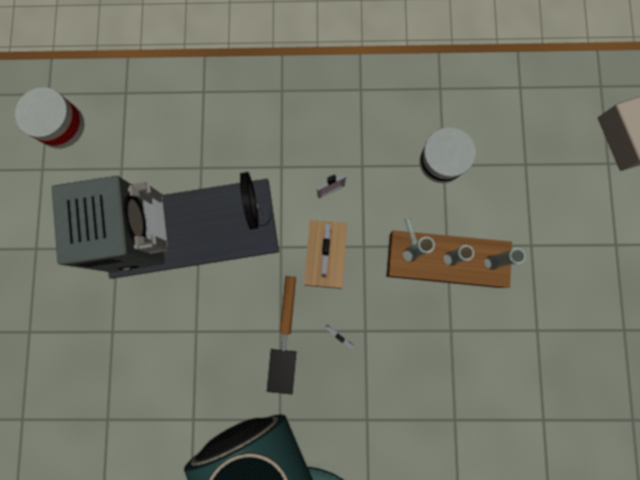

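View pics/side0.png

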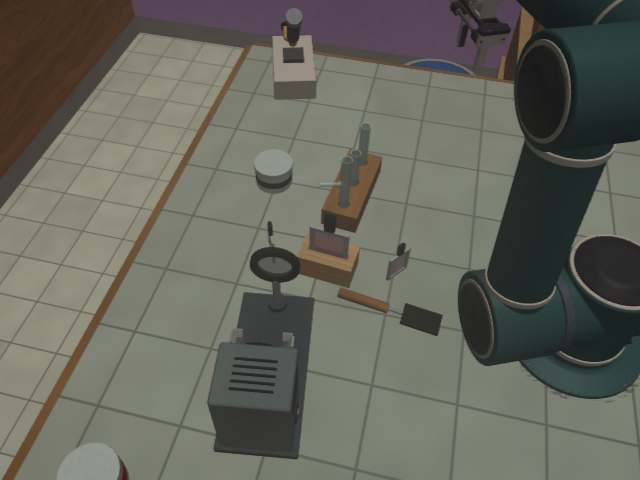

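The plate candidates in the top view are (325,244) in the block, (331,183) and (340,337) on the bench. I'll measure their sizes and fit everything from depth.

Run:
```python
from h import *
def rect(P):
    r=cv2.minAreaRect((P[:,:2]*1000).astype(np.float32)); return np.round(r[0],1),np.round(r[1],1),round(r[2],1)
for n in ['top','side']:
    z=np.load(f'last_{n}.npz'); W=world(z['d'],z['K'],z['T']); d=z['d']; P=W[d>0]
    def box(x0,x1,y0,y1,z0,z1):
        m=(P[:,0]>x0)&(P[:,0]<x1)&(P[:,1]>y0)&(P[:,1]<y1)&(P[:,2]>z0)&(P[:,2]<z1); return P[m]
    for nm,b in dict(housing=(.4,.8,.2,.6,.188,.205),base=(.4,.8,.05,.6,.010,.021),eye=(.4,.8,.05,.16,.1,.21),guides=(.4,.8,.25,.36,.155,.185),
        pblock=(.4,.6,-.13,.03,.055,.066),plate=(.4,.6,-.13,.03,.075,.125),tab=(.4,.6,-.13,.03,.135,.185),
        plA=(.6,.72,-.13,.0,.02,.2),plB=(.3,.43,-.13,-.03,.02,.2),tblock=(.4,.6,-.4,-.13,.045,.056),tubes=(.4,.6,-.4,-.13,.12,.25),sidearm=(.535,.65,-.27,-.13,.1,.13)).items():
        Q=box(*b)
        if len(Q)>4: print(n,nm,len(Q),rect(Q),'z',np.round(np.percentile(Q[:,2],[1,50,99]),3),'xyz',np.round(Q.min(0),3),np.round(Q.max(0),3))
im=np.load('last_side.npz')['im']; a=cv2.resize(im[210:300,230:430],None,fx=4,fy=4,interpolation=3)
cv2.imwrite('pics/crop.png',a[:,:,::-1])
```

```text
top housing 5685 (array([566.9, 324.6]), array([130.5, 115.9]), 8.5) z [0.189 0.195 0.199] xyz [0.496 0.264 0.188] [0.637 0.389 0.2  ]
top base 7718 (array([661.1, 283.4]), array([324. , 435.2]), 8.6) z [0.011 0.015 0.019] xyz [0.486 0.05  0.01 ] [0.8   0.518 0.021]
top eye 755 (array([603.7,  79.6]), array([95.3, 13.8]), 8.1) z [0.105 0.18  0.199] xyz [0.556 0.067 0.102] [0.652 0.092 0.2  ]
top guides 997 (array([552.2, 282. ]), array([ 83.1, 171.4]), 62.0) z [0.155 0.17  0.185] xyz [0.496 0.25  0.155] [0.637 0.359 0.185]
top pblock 2144 (array([525. , -46.4]), array([ 69.9, 120.3]), 84.8) z [0.056 0.06  0.063] xyz [ 0.462 -0.086  0.055] [ 0.587 -0.006  0.065]
top plate 12 (array([521.7, -49.9]), array([ 7. , 79.3]), 79.5) z [0.075 0.103 0.123] xyz [ 0.483 -0.054  0.075] [ 0.561 -0.039  0.124]
top tab 125 (array([524.5, -46.2]), array([11.8, 23.6]), 84.7) z [0.143 0.174 0.177] xyz [ 0.513 -0.053  0.14 ] [ 0.536 -0.04   0.178]
top plA 312 (array([655.7, -58.1]), array([ 9., 59.]), 27.3) z [0.021 0.067 0.103] xyz [ 0.641 -0.085  0.02 ] [ 0.67  -0.03   0.105]
top plB 140 (array([374.9,
[... 1482 characters left out ...]
]
side plA 117 (array([654.1, -56.2]), array([ 8. , 60.8]), 25.3) z [0.023 0.074 0.103] xyz [ 0.64  -0.083  0.02 ] [ 0.669 -0.028  0.106]
side plB 377 (array([372.6, -69.2]), array([62.1, 10. ]), 50.1) z [0.02  0.055 0.101] xyz [ 0.353 -0.093  0.02 ] [ 0.393 -0.043  0.106]
side tblock 1482 (array([ 513.3, -275.1]), array([226.4,  86.3]), 84.1) z [0.045 0.05  0.055] xyz [ 0.46  -0.389  0.045] [ 0.566 -0.16   0.056]
side tubes 633 (array([ 513.2, -275.8]), array([182. ,  26.9]), 83.2) z [0.121 0.147 0.189] xyz [ 0.494 -0.367  0.12 ] [ 0.536 -0.185  0.19 ]
side sidearm 94 (array([ 555.8, -191.6]), array([40.4, 12.8]), 14.9) z [0.107 0.115 0.119] xyz [ 0.535 -0.202  0.107] [ 0.576 -0.181  0.121]
```

View pics/crop.png

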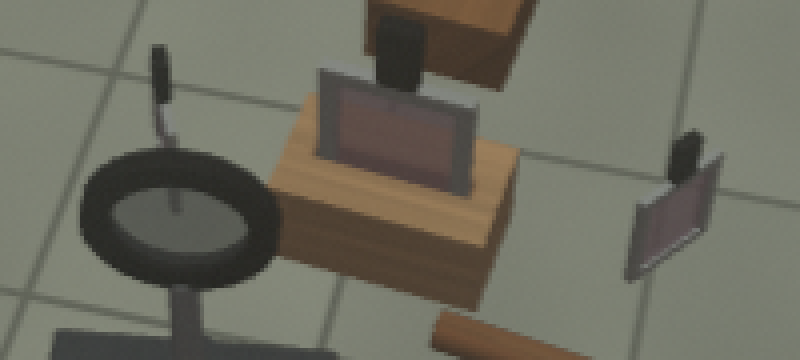

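The block plate at (325,244) fits, being 84 mm wide with its tab top at z 175. The two on the bench are only about 60 mm wide. Next I'll refine with the wrist camera, starting with the tool yaw.

```bash
cat >> h.py <<'E'
from scipy.spatial.transform import Rotation as Rn
def st():
    s=sensors.state(); R=Rn.from_euler('xyz',s['tcp_rot'],degrees=True).as_matrix()
    j=R[:,1]; print('t',round(s['time_s'],2),'tcp',np.round(s['eef_pos'],4),'xax',np.round(R[:,0],3),'jaw',np.round(j,3),'jawang',round(np.degrees(np.arctan2(j[1],j[0])),2),'F',np.round(s['wrist_force'],1),'open',round(s['opening'],4),'j6',np.round(s['joint_pos'],1)); return s,R
E
python3 - <<'E'
from h import *
st()
m=cams.camera_model('wrist');T=np.array(m['extrinsics']);print(np.round(T,3), -T[:3,:3].T@T[:3,3], m['camera_matrix'])
E
```

```text
t 0.9 tcp [ 0.3002 -0.6046  0.4047] xax [ 0.  0. -1.] jaw [ 0.445 -0.896 -0.   ] jawang -63.6 F [ 0.3 -0.   0.9] open 0.093 j6 [-65.8   6.6  82.6   0.   90.8  -2.2]
[[ 0.445 -0.895 -0.001 -0.675]
 [-0.863 -0.429  0.267 -0.031]
 [-0.239 -0.118 -0.964  0.39 ]
 [ 0.     0.     0.     1.   ]] [ 0.3672083  -0.57153809  0.38396878] [[412.14961617   0.         317.12836393]
 [  0.         412.14961617 240.12549072]
 [  0.           0.           1.        ]]
```

>>> move_arm(increments=[[[3,6,2,-0.11,0],[6,12,4,-0.22,0],[9,18,6,-0.33,0],[12,23,8,-0.44,0],[14,27,9,-0.55,0]]])

```text
time_s: 1.52
eef_pos: [0.4384, -0.3369, 0.4946]
tcp_rot: [147.4, 89.9, -37.9]
wrist_force: [1.6, -0.3, -0.3]
opening: 0.093
```

>>> move_arm(increments=[[[3,6,0,0,0],[4,8,0,0,0],[4,8,0,0,0],[4,8,0,0,0],[4,8,0,0,0]]])

```text
time_s: 2.15
eef_pos: [0.4776, -0.2597, 0.4935]
tcp_rot: [10.5, 90.0, -174.7]
wrist_force: [0.1, 0.1, 0.3]
opening: 0.0931
```

Run:
```python
from h import *
st(); im,d,K,T=snap('wrist','w1.png'); np.savez('w1.npz',im=im,d=d,K=K,T=T)
```

```text
t 2.15 tcp [ 0.4776 -0.2597  0.4935] xax [-0. -0. -1.] jaw [-0.09  -0.996  0.   ] jawang -95.19 F [0.1 0.1 0.3] open 0.0931 j6 [-31.2 -10.3  91.   -0.   99.3  64. ]
```

View pics/w1.png

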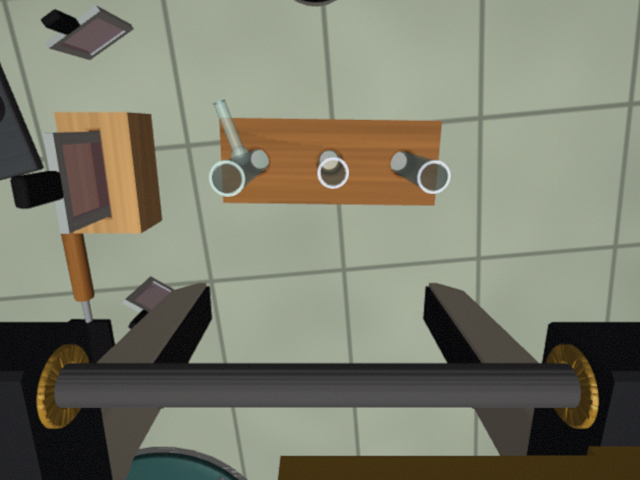

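The wrist view shows the three tube rims at (227,178), (333,172) and (433,177), with the side arm tip at (220,102) on the left tube. On to the plate and then the viewer.

>>> move_arm(increments=[[[0,6,0,0,0],[0,12,0,0,0],[0,17,0,0,0],[0,20,0,0,0],[0,20,0,0,0]]])

```text
time_s: 2.82
eef_pos: [0.4778, -0.0578, 0.4938]
tcp_rot: [-171.1, 90.0, 3.8]
wrist_force: [-0.1, -0.5, 0.7]
opening: 0.0929
```

Run:
```python
from h import *
st(); im,d,K,T=snap('wrist','w2.png'); np.savez('w2.npz',im=im,d=d,K=K,T=T)
```

```text
t 2.83 tcp [ 0.4778 -0.0578  0.4938] xax [ 0.001  0.    -1.   ] jaw [-0.087 -0.996 -0.   ] jawang -95.02 F [-0.1 -0.5  0.7] open 0.0929 j6 [ -9.9 -18.3  97.5   0.  100.7  85.1]
```

>>> move_arm(increments=[[[1,6,0.5,0,0],[2,12,1,0.12,0],[3,18,1.5,0.24,0],[4,24,2,0.24,0],[5,28,2,0.24,0]]])

```text
time_s: 3.5
eef_pos: [0.5288, 0.2224, 0.5136]
tcp_rot: [153.5, 90.0, -17.9]
wrist_force: [0.7, -1.3, 0.4]
opening: 0.0928
```

>>> move_arm(increments=[[[0,0,0,0,0],[0,0,0,0,0],[0,0,0,0,0],[0,0,0,0,0],[0,0,0,0,0]]])

```text
time_s: 4.12
eef_pos: [0.5279, 0.2207, 0.5137]
tcp_rot: [-168.8, 90.0, 19.8]
wrist_force: [0.4, 0.2, -0.5]
opening: 0.0933
```

Run:
```python
from h import *
st(); im,d,K,T=snap('wrist','w3.png'); np.savez('w3.npz',im=im,d=d,K=K,T=T)
```

```text
t 4.12 tcp [0.5279 0.2207 0.5137] xax [ 0.  0. -1.] jaw [ 0.15  -0.989 -0.   ] jawang -81.4 F [ 0.4  0.2 -0.5] open 0.0933 j6 [ 20.1  -6.6  85.9  -0.  100.7 101.5]
```

View pics/w2.png

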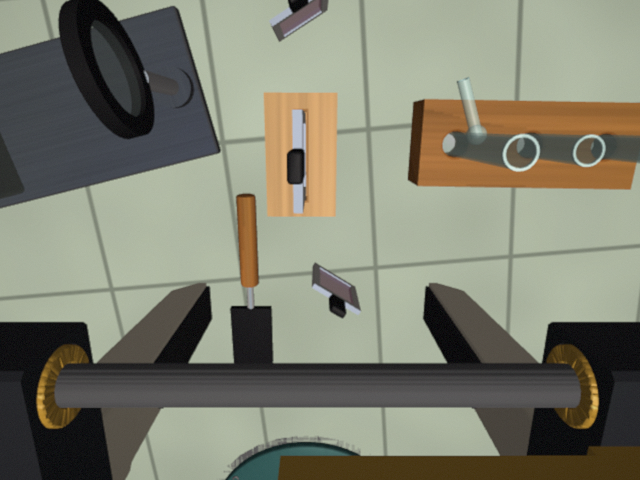

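View pics/w3.png

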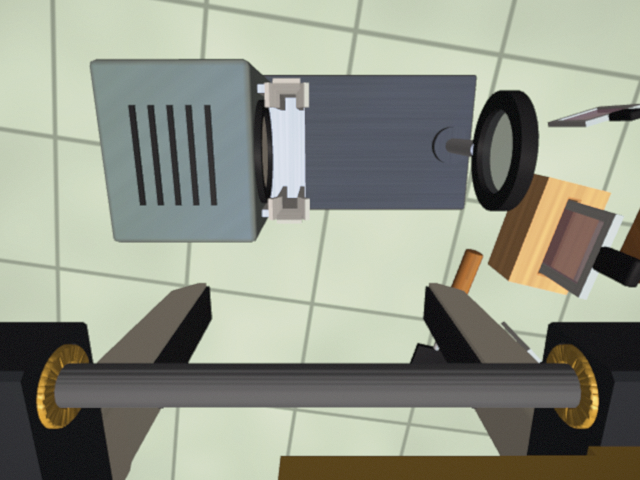

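The last view shows the slot guides at (288,95) and (288,207), with the white ledge between them. Now I'll fit them from depth.

Run:
```python
from h import *
def rect(P):
    r=cv2.minAreaRect((P[:,:2]*1000).astype(np.float32)); return np.round(r[0],1),np.round(r[1],1),round(r[2],1)
def load(f):
    z=np.load(f); W=world(z['d'],z['K'],z['T']); return z,W
def sel(W,d,x0,x1,y0,y1,z0,z1):
    P=W[d>0]; m=(P>[x0,y0,z0]).all(1)&(P<[x1,y1,z1]).all(1); return P[m]
z,W=load('w3.npz'); d=z['d']
for nm,b in dict(housing=(.4,.8,.2,.6,.190,.2),base=(.47,.7,.05,.36,.012,.019),eye=(.5,.8,.05,.16,.1,.21),ledge=(.45,.7,.2,.3,.092,.106),gtop=(.45,.7,.2,.3,.166,.177)).items():
    Q=sel(W,d,*b); print(nm,len(Q),rect(Q),np.round(np.median(Q,0),4))
# viewer frame analysis
a=np.radians(8.5); ex=np.array([np.cos(a),np.sin(a)]); ey=np.array([-np.sin(a),np.cos(a)]); o=np.array([.590,.1675])
L=np.stack([(W[...,:2]-o)@ex,(W[...,:2]-o)@ey,W[...,2]],-1)*1000
def ls(x0,x1,y0,y1,z0,z1):
    P=L[d>0]; m=(P>[x0,y0,z0]).all(1)&(P<[x1,y1,z1]).all(1); return P[m]
for nm,b in dict(g1=(-75,-30,50,100,160,178),g2=(30,75,50,100,160,178),ledge=(-45,45,55,110,90,108),hous=(-90,90,90,250,190,200),base=(-90,90,-140,60,12,19),eye=(-70,70,-110,-60,150,200)).items():
    Q=ls(*b)
    if len(Q): print(nm,len(Q),np.round(np.percentile(Q,[.5,50,99.5],axis=0),1).tolist())
Q=ls(-90,90,90,250,190,200); 
# housing sides angle: fit edges
z,W=load('w2.npz'); d=z['d']
for nm,b in dict(tab=(.4,.6,-.13,.03,.165,.185),ptop=(.4,.6,-.13,.03,.122,.138),blk=(.4,.6,-.13,.03,.055,.065),viewereye=(.5,.8,.05,.16,.1,.21)).items():
    Q=sel(W,d,*b); print(nm,len(Q),rect(Q),np.round(np.median(Q,0),4))
im=z['im']; 
for f,cs in(('w1.npz',(.187,)),('w2.npz',(.187,))):
    z,W=load(f); d=z['d']
    Q=sel(W,d,.4,.6,-.26,-.13,.183,.195); print(f,'rim',len(Q),rect(Q) if len(Q)>3 else '')
    if len(Q)>5: print(cv2.minEnclosingCircle((Q[:,:2]*1000).astype(np.float32)))
    Q=sel(W,d,.45,.65,-.26,-.13,.106,.125); print('arm',len(Q),rect(Q) if len(Q)>3 else '')
    Q=sel(W,d,.40,.65,-.42,-.13,.045,.055); print('tblock',len(Q),rect(Q) if len(Q)>3 else '')
```

```text
housing 27847 (array([566.7, 325.5]), array([129.3, 114.1]), 8.6) [0.572  0.3275 0.1945]
base 20982 (array([590.1, 171.8]), array([148.4, 231.9]), 8.6) [0.597  0.1557 0.0143]
eye 6736 (array([603.6,  82.2]), array([95.2, 14.7]), 8.8) [0.6056 0.0837 0.1635]
ledge 2936 (array([585.9, 258.7]), array([110. ,  34.6]), 10.1) [0.577  0.2559 0.0994]
gtop 1623 (array([577.9, 255.5]), array([126. ,  40.5]), 9.0) [0.6097 0.2571 0.1705]
g1 810 [[-54.0, 68.5, 160.2], [-45.6, 84.8, 169.1], [-34.1, 99.7, 172.8]]
g2 930 [[34.8, 69.0, 160.2], [46.7, 84.8, 169.5], [54.5, 99.8, 173.2]]
ledge 2915 [[-44.5, 73.7, 95.7], [0.3, 88.8, 99.3], [43.9, 105.3, 104.7]]
hous 27847 [[-63.1, 108.1, 190.5], [5.9, 161.3, 194.5], [64.0, 215.5, 197.6]]
base 19051 [[-73.0, -110.3, 12.2], [7.2, -20.9, 14.3], [74.8, 59.0, 16.7]]
eye 4206 [[-45.0, -93.3, 150.3], [3.8, -85.2, 183.7], [47.2, -80.5, 198.2]]
tab 552 (array([524.6, -45.4]), array([11.7, 23.7]), 84.4) [ 0.525  -0.0456  0.1739]
ptop 669 (array([524.1, -46.1]), array([ 9.8, 83.9]), 85.7) [ 0.5403 -0.0458  0.1293]
blk 7216 (array([524.3, -45.3]), array([ 70.2, 119.6]), 84.9) [ 0.5307 -0.051   0.0594]
viewereye 8691 (array([603.3,  80.4]), array([95.6, 15.3]), 9.1) [0.6041 0.079  0.1658]
w1.npz rim 444 (array([ 522.7, -201. ]), array([24.5, 24.7]), 18.3)
((522.7216186523438, -200.78297424316406), 12.696051597595215)
arm 904 (array([ 546.4, -198.1]), array([67.9, 22.3]), 8.6)
tblock 14301 (array([ 514.7, -275.5]), array([220.7,  85.3]), 84.1)
w2.npz rim 531 (array([ 522.7, -200.6]), array([24.9, 24.9]), 9.9)
((522.8583984375, -200.8409423828125), 12.955497741699219)
arm 1004 (array([ 546.2, -194.5]), array([68. , 18.5]), 7.0)
tblock 12811 (array([ 514.9, -275.5]), array([221.1,  85.2]), 84.1)
```

Run:
```python
from h import *
z=np.load('w3.npz'); d=z['d']; W=world(d,z['K'],z['T'])
a=np.radians(8.55); ex=np.array([np.cos(a),np.sin(a)]); ey=np.array([-np.sin(a),np.cos(a)]); o=np.array([.590,.1675])
L=np.stack([(W[...,:2]-o)@ex,(W[...,:2]-o)@ey,W[...,2]],-1)*1000
im=z['im'][65:235,235:330]; cv2.imwrite('pics/slot.png',cv2.resize(im,None,fx=3.5,fy=3.5,interpolation=2)[:,:,::-1])
for r in (84,90,95,100,104,150,198,202,207,212,217):
    print(r,[(c,)+tuple(np.round(L[r,c]).astype(int)) for c in range(258,316,3)])
```

```text
84 [(258, np.int64(52), np.int64(108), np.int64(154)), (261, np.int64(54), np.int64(108), np.int64(138)), (264, np.int64(56), np.int64(108), np.int64(116)), (267, np.int64(51), np.int64(99), np.int64(172)), (270, np.int64(51), np.int64(97), np.int64(170)), (273, np.int64(51), np.int64(95), np.int64(171)), (276, np.int64(51), np.int64(92), np.int64(170)), (279, np.int64(51), np.int64(90), np.int64(172)), (282, np.int64(51), np.int64(88), np.int64(171)), (285, np.int64(51), np.int64(86), np.int64(171)), (288, np.int64(51), np.int64(84), np.int64(171)), (291, np.int64(51), np.int64(81), np.int64(171)), (294, np.int64(51), np.int64(79), np.int64(173)), (297, np.int64(51), np.int64(77), np.int64(172)), (300, np.int64(51), np.int64(75), np.int64(171)), (303, np.int64(51), np.int64(73), np.int64(170)), (306, np.int64(51), np.int64(70), np.int64(170)), (309, np.int64(65), np.int64(71), np.int64(14)), (312, np.int64(65), np.int64(68), np.int64(14)), (315, np.int64(65), np.int64(65), np.int64(14))]
90 [(258, np.int64(48), np.int64(107), np.int64(159)), (261, np.int64(48), np.int64(105), np.int
[... 9339 characters left out ...]
int64(-49), np.int64(95), np.int64(168)), (279, np.int64(-49), np.int64(93), np.int64(169)), (282, np.int64(-49), np.int64(90), np.int64(169)), (285, np.int64(-49), np.int64(88), np.int64(169)), (288, np.int64(-49), np.int64(85), np.int64(169)), (291, np.int64(-49), np.int64(83), np.int64(168)), (294, np.int64(-49), np.int64(81), np.int64(170)), (297, np.int64(-49), np.int64(78), np.int64(169)), (300, np.int64(-49), np.int64(76), np.int64(170)), (303, np.int64(-49), np.int64(73), np.int64(169)), (306, np.int64(-48), np.int64(71), np.int64(172)), (309, np.int64(-49), np.int64(69), np.int64(171)), (312, np.int64(-86), np.int64(68), np.int64(0)), (315, np.int64(-86), np.int64(65), np.int64(0))]
```

View pics/slot.png

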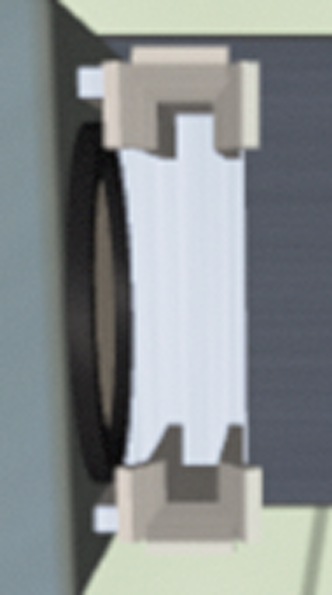

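Rear slot wall reads 2.75 mm further +y than my nominal origin, so the wrist view puts the viewer origin at about (590.1,170.1) mm with yaw 8.55°. Next I'll grasp the tab. The contact will also show the wrist camera's bias.

>>> move_arm(increments=[[[0,-6,0,-0.08,0],[0,-12,0,-0.16,0],[0,-18,0,-0.241,0.3],[-0.1,-23,-3,-0.241,0.5],[-0.3,-26.6,-7,-0.241,0.5]]])

```text
time_s: 4.8
eef_pos: [0.5245, -0.0468, 0.4436]
tcp_rot: [175.1, 89.9, -10.2]
wrist_force: [1.2, -0.0, -0.2]
opening: 0.0677
```

>>> move_arm(increments=[[[0,0,-4,0,0.5],[0,0,-6,0,0.5],[0,0,-6,0,0.5],[0,0,-6,0,0.5],[0,0,-6,0,0.5]]])

```text
time_s: 5.42
eef_pos: [0.5252, -0.0445, 0.385]
tcp_rot: [176.8, 89.9, -8.3]
wrist_force: [-0.1, 1.0, 0.3]
opening: 0.0467
```

Run:
```python
from h import *
st(); im,d,K,T=snap('wrist','w4.png');W=world(d,K,T)
P=W[d>0]; m=(P>[.4,-.13,.165]).all(1)&(P<[.6,.03,.182]).all(1); Q=P[m]
print(len(Q)); print(cv2.minAreaRect((Q[:,:2]*1000).astype(np.float32)))
```

```text
t 5.42 tcp [ 0.5252 -0.0445  0.385 ] xax [ 0.002 -0.    -1.   ] jaw [-0.09  -0.996  0.   ] jawang -95.14 F [-0.1  1.   0.3] open 0.0467 j6 [ -7.6 -11.7 102.2  -0.   89.4  87.5]
1128
((524.9220581054688, -45.44712829589844), (11.645050048828125, 24.121431350708008), 84.92240142822266)
```

View pics/w4.png

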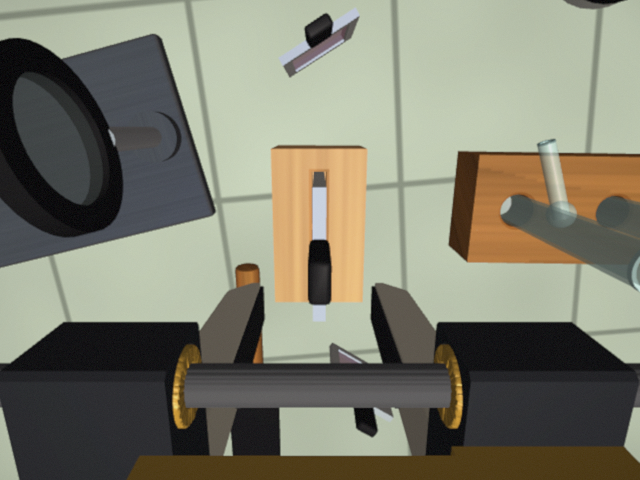

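The tab at (319,272) is centred between the fingers. I'll go down and close gently.

>>> move_arm(increments=[[[0,-0.1,-4,0,0.5],[0,-0.1,-6.3,0,0.5],[0,-0.1,-6.3,0,0.5],[0,-0.1,-6.3,0,0.75],[0,-0.1,-6.3,0,1]]], grip_force=20)

```text
time_s: 6.1
eef_pos: [0.5252, -0.0457, 0.322]
tcp_rot: [177.0, 89.9, -8.2]
wrist_force: [-0.1, 0.6, -0.5]
opening: 0.0305
```

>>> move_arm(increments=[[[0,0,0,0,1],[0,0,0,0,1],[0,0,0,0,1],[0,0,0,0,1],[0,0,0,0,1]]])

```text
time_s: 6.72
eef_pos: [0.525, -0.0457, 0.3209]
tcp_rot: [-167.3, 90.0, 7.5]
wrist_force: [-1.7, 0.6, 5.2]
opening: 0.0117
```

Run:
```python
from h import *
st()
```

```text
t 6.72 tcp [ 0.525  -0.0457  0.3209] xax [ 0.001  0.    -1.   ] jaw [-0.09  -0.996 -0.   ] jawang -95.17 F [-1.7  0.6  5.2] open 0.0117 j6 [ -7.8 -10.1 106.7   0.   83.3  87.4]
```

>>> move_arm(increments=[[[0,0,1,0,1],[0,0,3,0,1],[0,0,6,0,1],[0,0,11,0,1],[0,0,16,0,1]]])

```text
time_s: 7.35
eef_pos: [0.5245, -0.0457, 0.4834]
tcp_rot: [169.8, 90.0, -15.3]
wrist_force: [0.3, -0.3, -1.1]
opening: 0.0116
```

>>> move_arm(increments=[[[0,0,3,0.06,1],[1,4,3,0.12,1],[2,8,3,0.18,1],[3,12,3,0.24,1],[4,16,3,0.24,1]]])

```text
time_s: 7.98
eef_pos: [0.5648, 0.1155, 0.512]
tcp_rot: [174.4, 89.9, 3.0]
wrist_force: [0.9, -0.1, -1.3]
opening: 0.012
```

>>> move_arm(increments=[[[0.5,4,0,0,1],[1,8,0,0,1],[1.3,11,0,0,1],[1.3,13,0,0,1],[1.3,13,0,0,1]]])

```text
time_s: 8.6
eef_pos: [0.5778, 0.245, 0.511]
tcp_rot: [124.2, 90.0, -47.1]
wrist_force: [0.5, -0.4, -1.5]
opening: 0.0116
```

Run:
```python
from h import *
st(); im,d,K,T=snap('wrist','w5.png'); np.savez('w5.npz',im=im,d=d,K=K,T=T); 
im,d,K,T=snap('side','s5.png'); cv2.imwrite('pics/s5c.png',cv2.resize(im[190:470,180:350],None,fx=2.1,fy=2.1)[:,:,::-1])
```

```text
t 8.6 tcp [0.5778 0.245  0.511 ] xax [ 0. -0. -1.] jaw [ 0.15  -0.989  0.   ] jawang -81.35 F [ 0.5 -0.4 -1.5] open 0.0116 j6 [ 20.6   0.3  79.5  -0.  100.2 102. ]
```

View pics/w5.png

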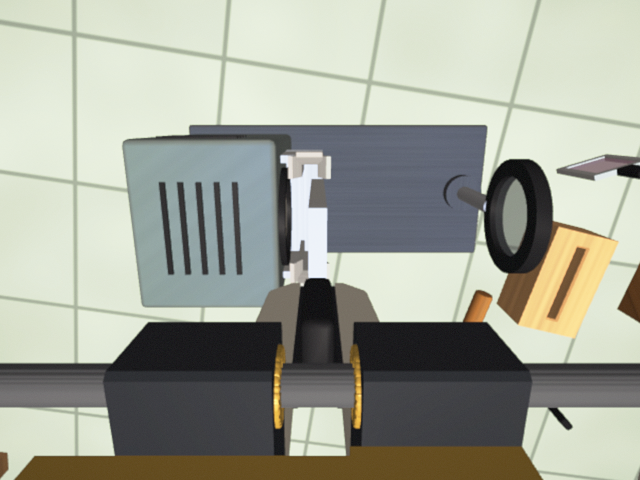

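View pics/s5c.png

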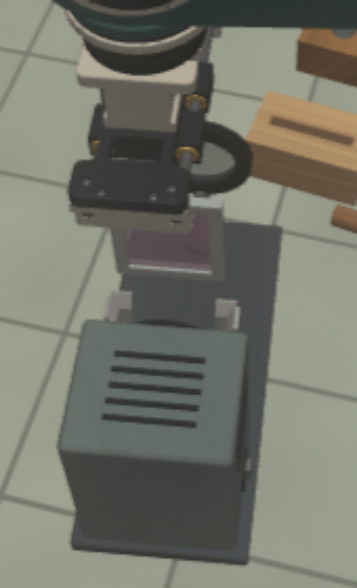

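Run:
```python
from h import *
a=np.radians(8.55); ex=np.array([np.cos(a),np.sin(a)]); ey=np.array([-np.sin(a),np.cos(a)]); o=np.array([.590,.1675])
s=sensors.state(); print('tcp in nominal frame',((s['eef_pos'][:2]-o)@ex*1000,(s['eef_pos'][:2]-o)@ey*1000))
for f in('w3.npz','w5.npz'):
    z=np.load(f); d=z['d']; W=world(d,z['K'],z['T'])
    L=np.stack([(W[...,:2]-o)@ex,(W[...,:2]-o)@ey,W[...,2]],-1)*1000
    P=L[d>0]
    def ls(x0,x1,y0,y1,z0,z1): return P[(P>[x0,y0,z0]).all(1)&(P<[x1,y1,z1]).all(1)]
    Q=ls(-55,55,100,115,120,185); print(f,'face',len(Q),np.round(np.median(Q,0),1), 'hist',np.histogram(Q[:,1],np.arange(100,116))[0])
    Q=ls(36,46,87,95,110,158); print('rear wall+x',len(Q),np.round(np.median(Q,0),1),np.histogram(Q[:,1],np.arange(86,96))[0])
    Q=ls(-46,-36,87,95,110,158); print('rear wall-x',len(Q),np.round(np.median(Q,0),1),np.histogram(Q[:,1],np.arange(86,96))[0])
    Q=ls(40,50,78,90,110,155); print('xwall+',len(Q),np.round(np.median(Q,0),1)); Q=ls(-50,-40,78,90,110,155); print('xwall-',len(Q),np.round(np.median(Q,0),1))
    Q=ls(-50,50,40,110,305,330); print('platetop',len(Q)); 
    if len(Q): print(np.round(np.percentile(Q,[1,50,99],axis=0),1), cv2.minAreaRect(Q[:,:2].astype(np.float32)))
    Q=ls(-20,70,55,100,215,312); print('plateface',len(Q))
    if len(Q): print(np.round(np.percentile(Q,[1,50,99],axis=0),1))
    Q=ls(-100,100,-130,30,12,18); print('base',np.round(np.percentile(Q,[.5,99.5],axis=0),1).tolist())
```

```text
tcp in nominal frame (np.float64(-0.6457630307299905), np.float64(77.18807741317332))
w3.npz face 1577 [  8.3 106.1 161.8] hist [ 54   8 283 136 145 152 366 417  16   0   0   0   0   0   0]
rear wall+x 70 [ 41.7  91.1 136.6] [ 0  4  2  2  9 53  0  0  0]
rear wall-x 84 [-44.7  90.8 133.8] [ 0 10 11 11 51  1  0  0  0]
xwall+ 23 [ 45.9  85.5 132.8]
xwall- 108 [-45.1  84.8 134.2]
platetop 39
[[-49.8 108.  326.2]
 [-45.7 108.5 328.2]
 [-43.5 110.  329.9]] ((-46.4269905090332, 108.52194213867188), (6.776849746704102, 1.7217167615890503), 18.75117301940918)
plateface 0
base [[-73.0, -110.5, 12.2], [74.9, 29.3, 16.6]]
w5.npz face 1068 [ 19.9 105.  163.5] hist [ 62  24 181 141 133 131 134 262   0   0   0   0   0   0   0]
rear wall+x 17 [ 39.8  91.  152.3] [ 0  0  0  0  6 11  0  0  0]
rear wall-x 87 [-45.1  89.3 136.8] [ 0 18 18 18 33  0  0  0  0]
xwall+ 0 [nan nan nan]
xwall- 60 [-45.1  88.2 135.7]
platetop 1751
[[  7.5  65.5 307.5]
 [ 22.3  78.2 319.5]
 [ 41.   91.  329.7]] ((24.15899085998535, 78.41144561767578), (34.04570388793945, 32.93060302734375), 0.28163090348243713)
plateface 395
[[ 40.7  74.5 220.2]
 [ 40.9  78.7 278.6]
 [ 41.1  82.4 311. ]]
base [[-72.4, -110.4, 12.2], [74.5, 29.3, 16.5]]
  return _methods._mean(a, axis=axis, dtype=dtype,
  ret = um.true_divide(
```

>>> move_arm(increments=[[[0.04,0.6,0,0,1],[0.04,0.6,-2,0,1],[0.04,0.6,-3.5,0,1],[0.04,0.6,-3.8,0,1],[0.04,0.6,-3.8,0,1]]])

```text
time_s: 9.32
eef_pos: [0.5784, 0.2502, 0.4723]
tcp_rot: [16.0, 90.0, -155.4]
wrist_force: [-0.8, 1.2, -1.8]
opening: 0.012
```

Run:
```python
from h import *
st(); im,d,K,T=snap('wrist','w6.png'); np.savez('w6.npz',im=im,d=d,K=K,T=T)
im,d,K,T=snap('side','s6.png'); a=cv2.resize(im[260:370,200:320],None,fx=4.5,fy=4.5,interpolation=2)
b=cv2.resize(np.load('w6.npz')['im'][120:320,230:390],None,fx=2.475,fy=2.475,interpolation=2)
b=b[:495]; cv2.imwrite('pics/c6.png',cv2.resize(np.hstack([a[:495],b[:495,:]]),None,fx=.8,fy=.8)[:,:,::-1])
```

```text
t 9.32 tcp [0.5784 0.2502 0.4723] xax [-0. -0. -1.] jaw [ 0.149 -0.989  0.   ] jawang -81.42 F [-0.8  1.2 -1.8] open 0.012 j6 [ 21.1   0.5  82.8  -0.   96.7 102.5]
```

View pics/c6.png

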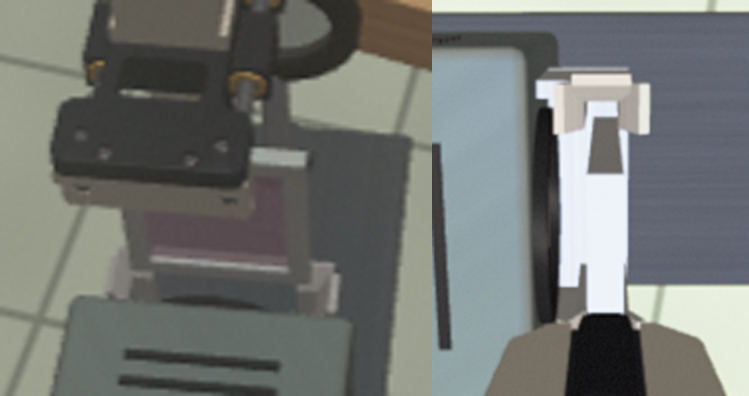

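Run:
```python
from h import *
a=np.radians(8.55); ex=np.array([np.cos(a),np.sin(a)]); ey=np.array([-np.sin(a),np.cos(a)]); o=np.array([.590,.1675])
z=np.load('w6.npz'); d=z['d']; W=world(d,z['K'],z['T'])
L=np.stack([(W[...,:2]-o)@ex,(W[...,:2]-o)@ey,W[...,2]],-1)*1000
P=L[d>0]
def ls(x0,x1,y0,y1,z0,z1): return P[(P>[x0,y0,z0]).all(1)&(P<[x1,y1,z1]).all(1)]
for z0 in range(180,280,20):
    Q=ls(30,60,60,100,z0,z0+20); Q=Q[Q[:,0]<44]
    if len(Q): print(z0,len(Q),np.round(np.percentile(Q,[2,50,98],axis=0),1).tolist())
for x in range(38,54,2):
    Q=ls(x,x+2,60,105,155,175)
    if len(Q): i=np.argsort(Q[:,1]); print(x,[tuple(q) for q in np.round(Q[i][:,1:]).astype(int)][::2])
im=z['im'][130:200,270:330]; cv2.imwrite('pics/c6b.png',cv2.resize(im,None,fx=8,fy=8,interpolation=2)[:,:,::-1])
```

```text
180 47 [[41.9, 79.9, 181.0], [42.1, 83.7, 190.7], [42.3, 87.0, 196.8]]
200 69 [[42.0, 79.5, 200.7], [42.1, 83.1, 210.1], [42.2, 87.2, 219.2]]
220 77 [[41.9, 79.8, 221.7], [42.1, 83.7, 230.3], [42.3, 87.3, 239.5]]
240 109 [[41.9, 79.6, 240.1], [42.1, 83.6, 250.1], [42.3, 87.2, 258.5]]
260 212 [[30.9, 79.7, 260.7], [42.1, 83.6, 274.3], [42.4, 87.2, 280.0]]
38 [(np.int64(69), np.int64(169)), (np.int64(69), np.int64(171)), (np.int64(69), np.int64(171)), (np.int64(70), np.int64(171)), (np.int64(71), np.int64(172)), (np.int64(71), np.int64(170)), (np.int64(72), np.int64(172)), (np.int64(72), np.int64(171)), (np.int64(72), np.int64(171)), (np.int64(73), np.int64(170)), (np.int64(73), np.int64(171)), (np.int64(73), np.int64(169)), (np.int64(74), np.int64(168)), (np.int64(74), np.int64(169)), (np.int64(75), np.int64(167)), (np.int64(75), np.int64(164)), (np.int64(76), np.int64(164)), (np.int64(77), np.int64(162)), (np.int64(77), np.int64(163)), (np.int64(77), np.int64(162)), (np.int64(78), np.int64(160)), (np.int64(78), np.int64(161)), (np.int64(92), np.int64(160)), (np.int64(92), np.int64(16
[... 13338 characters left out ...]
), np.int64(171)), (np.int64(86), np.int64(172)), (np.int64(86), np.int64(170)), (np.int64(87), np.int64(171)), (np.int64(87), np.int64(170)), (np.int64(88), np.int64(171)), (np.int64(88), np.int64(170)), (np.int64(88), np.int64(172)), (np.int64(89), np.int64(172)), (np.int64(89), np.int64(170)), (np.int64(90), np.int64(171)), (np.int64(90), np.int64(171)), (np.int64(90), np.int64(170)), (np.int64(91), np.int64(171)), (np.int64(92), np.int64(173)), (np.int64(92), np.int64(172)), (np.int64(92), np.int64(172)), (np.int64(93), np.int64(172)), (np.int64(93), np.int64(170)), (np.int64(94), np.int64(171)), (np.int64(94), np.int64(170)), (np.int64(94), np.int64(172)), (np.int64(97), np.int64(170))]
```

View pics/c6b.png

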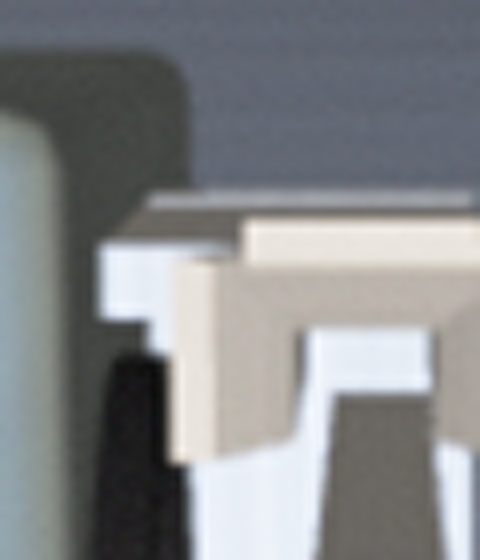

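In this view the slot's flare is centred on y 84.9 mm and the plate on 83.5 mm, at similar depth. I'll shift +1.3 mm and lower it in steps.

>>> move_arm(increments=[[[-0.02,0.13,0,0,1],[-0.02,0.13,-1,0,1],[-0.02,0.13,-2,0,1],[-0.02,0.13,-3,0,1],[-0.02,0.13,-4,0,1]]])

```text
time_s: 10.05
eef_pos: [0.5782, 0.2516, 0.4316]
tcp_rot: [9.4, 90.0, -162.0]
wrist_force: [-0.5, -0.1, -1.5]
opening: 0.0118
```

Run:
```python
from h import *
s,R=st(); print(s['wrist_torque'])
```

```text
t 10.05 tcp [0.5782 0.2516 0.4316] xax [-0. -0. -1.] jaw [ 0.149 -0.989  0.   ] jawang -81.42 F [-0.5 -0.1 -1.5] open 0.0118 j6 [ 21.2   0.8  86.3   0.   93.  102.6]
[ 0.03530426  0.00466712 -0.00581126]
```

No contact so far. Continuing down.

>>> move_arm(increments=[[[0,0,-1.2,0,1],[0,0,-2.4,0,1],[0,0,-3.4,0,1],[0,0,-3.7,0,1],[0,0,-3.8,0,1]]])

```text
time_s: 10.68
eef_pos: [0.5782, 0.2516, 0.3946]
tcp_rot: [-167.6, 90.0, 21.0]
wrist_force: [-0.4, 0.5, -1.3]
opening: 0.0119
```

>>> move_arm(increments=[[[0,0,-0.1,0,1],[0,0,-0.2,0,1],[0,0,-0.25,0,1],[0,0,-0.3,0,1],[0,0,-0.3,0,1]]])

```text
time_s: 11.3
eef_pos: [0.5782, 0.2516, 0.3915]
tcp_rot: [-7.1, 90.0, -178.5]
wrist_force: [-0.5, 0.0, -1.5]
opening: 0.0116
```

>>> move_arm(increments=[[[0,0,-0.05,0,1],[0,0,-0.1,0,1],[0,0,-0.15,0,1],[0,0,-0.15,0,1],[0,0,-0.15,0,1]]])

```text
time_s: 11.92
eef_pos: [0.5781, 0.2515, 0.3909]
tcp_rot: [-166.2, 90.0, 22.4]
wrist_force: [-1.9, -0.7, 6.3]
opening: 0.0123
```

Contact at TCP z 0.391, which is the expected floor height. Release and rise.

>>> move_arm(increments=[[[0,0,0.05,0,0.8],[0,0,0.05,0,0.7],[0,0,0.05,0,0.6],[0,0,0.05,0,0.6],[0,0,2,0,0.6]]])

```text
time_s: 12.55
eef_pos: [0.5781, 0.2515, 0.4094]
tcp_rot: [12.9, 89.9, -158.6]
wrist_force: [0.8, -0.2, -0.1]
opening: 0.0369
```

>>> move_arm(increments=[[[0,0,4,0,0.6],[0,0,8,0,0.6],[-1,-1,12,0,0.6],[-3,-2,12,0,0.6],[-5,-3,12,0,0.6]]])

```text
time_s: 13.18
eef_pos: [0.5273, 0.2211, 0.532]
tcp_rot: [-168.3, 89.9, 20.3]
wrist_force: [1.6, 1.0, -0.0]
opening: 0.0372
```

Run:
```python
from h import *
st(); im,d,K,T=snap('wrist','w7.png'); np.savez('w7.npz',im=im,d=d,K=K,T=T)
im2,_,_,_=snap('side','s7.png')
a=cv2.resize(im[40:280,60:380],None,fx=1.25,fy=1.25);b=cv2.resize(im2[280:430,190:390],(400,300))
cv2.imwrite('pics/c7.png',np.hstack([a,b])[:,:,::-1])
a=np.radians(8.55); ex=np.array([np.cos(a),np.sin(a)]); ey=np.array([-np.sin(a),np.cos(a)]); o=np.array([.590,.1675])
W=world(d,K,T); L=np.stack([(W[...,:2]-o)@ex,(W[...,:2]-o)@ey,W[...,2]],-1)*1000; P=L[d>0]
def ls(x0,x1,y0,y1,z0,z1): return P[(P>[x0,y0,z0]).all(1)&(P<[x1,y1,z1]).all(1)]
for nm,b in dict(tab=(-25,25,60,100,225,260),ptop=(-50,50,70,98,190,208)).items():
    Q=ls(*b); print(nm,len(Q),np.round(np.percentile(Q,[1,50,99],axis=0),1).tolist(),cv2.minAreaRect(Q[:,:2].astype(np.float32)))
```

```text
t 13.18 tcp [0.5273 0.2211 0.532 ] xax [ 0.002  0.001 -1.   ] jaw [ 0.149 -0.989 -0.   ] jawang -81.42 F [ 1.6  1.  -0. ] open 0.0372 j6 [ 20.2  -6.5  84.1   0.  102.3 101.6]
tab 736 [[-11.3, 78.8, 227.4], [0.9, 84.3, 243.7], [12.2, 90.5, 245.6]] ((0.3356513977050781, 84.63522338867188), (11.86466121673584, 23.77203369140625), 89.36493682861328)
ptop 910 [[-41.0, 78.9, 191.1], [14.9, 84.5, 199.3], [42.0, 88.8, 205.5]] ((0.385650634765625, 83.8652572631836), (83.63148498535156, 10.156681060791016), 0.03940945863723755)
```

View pics/c7.png

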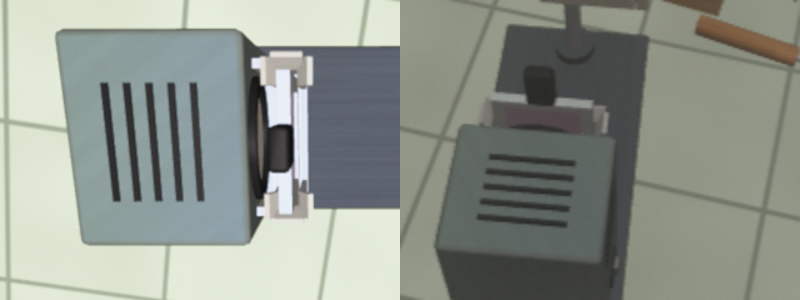

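The plate is seated: frame top at z 199, tab top 244, centred and square. On to the side-arm tube, first getting its yaw.

Run:
```python
from h import *
c=np.array([.5227,-.2008])
for f in('w1.npz','w2.npz','last_top.npz'):
    z=np.load(f); d=z['d']; W=world(d,z['K'],z['T']); P=W[d>0]
    r=np.hypot(*(P[:,:2]-c).T); m=(r>.018)&(r<.065)&(P[:,2]>.105)&(P[:,2]<.122)&(P[:,0]>.53)
    Q=P[m]; v=np.median(Q[:,:2],0)-c; print(f,m.sum(),'ang from axis',np.degrees(np.arctan2(v[1],v[0])), 'line',cv2.fitLine((Q[:,:2]*1000).astype(np.float32),cv2.DIST_HUBER,0,.01,.01).ravel(), r[m].max())
```

```text
w1.npz 602 ang from axis 13.378892607375732 line [ 9.6777409e-01  2.5182003e-01  5.5987689e+02 -1.9214700e+02] 0.057885574117004436
w2.npz 655 ang from axis 16.288848965330764 line [ 9.6922666e-01  2.4617012e-01  5.5930920e+02 -1.8967923e+02] 0.058173829342859154
last_top.npz 139 ang from axis 13.601127880781423 line [ 9.6938950e-01  2.4552810e-01  5.5929480e+02 -1.9149954e+02] 0.05811792442883371
```

>>> move_arm(increments=[[[0,-5,0,0.18,0.4],[0,-11,0,0.36,0.4],[0,-17,0,0.54,0.4],[0,-23,-3,0.72,0.4],[0,-29,-6,0.9,0.4]]])

```text
time_s: 13.9
eef_pos: [0.5285, -0.0498, 0.4807]
tcp_rot: [114.0, 89.9, -7.1]
wrist_force: [0.9, -0.0, -0.4]
opening: 0.0558
```

>>> move_arm(increments=[[[0,-5,-2,0.18,0.4],[-0.2,-10,-4,0.36,0.4],[-0.4,-13.2,-5,0.54,0.4],[-0.4,-13.2,-5,0.74,0.4],[-0.4,-13.2,-5,0.74,0.4]]])

```text
time_s: 14.52
eef_pos: [0.5249, -0.1806, 0.4307]
tcp_rot: [75.3, 90.0, -3.8]
wrist_force: [0.4, -0.2, 1.4]
opening: 0.0559
```

Run:
```python
from h import *
st(); im,d,K,T=snap('wrist','w8.png'); np.savez('w8.npz',im=im,d=d,K=K,T=T)
```

```text
t 14.53 tcp [ 0.5249 -0.1806  0.4307] xax [ 0. -0. -1.] jaw [0.982 0.189 0.   ] jawang 10.91 F [ 0.4 -0.2  1.4] open 0.0559 j6 [-21.6  -8.7  95.4   0.   93.3 -32.5]
```

View pics/w8.png

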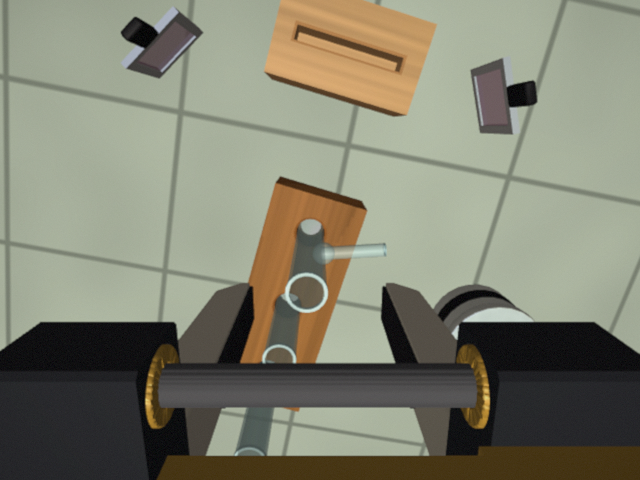

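Run:
```python
from h import *
z=np.load('w8.npz'); d=z['d']; W=world(d,z['K'],z['T']); P=W[d>0]
m=(P>[.4,-.26,.182]).all(1)&(P<[.6,-.13,.195]).all(1); Q=(P[m][:,:2]*1000).astype(np.float32)
print(len(Q),cv2.minEnclosingCircle(Q),cv2.minAreaRect(Q),np.median(P[m][:,2]))
c=np.array([.5227,-.2008]); r=np.hypot(*(P[:,:2]-c).T); m=(r>.018)&(r<.065)&(P[:,2]>.105)&(P[:,2]<.122)&(P[:,0]>.53)
Q=P[m]; l=cv2.fitLine((Q[:,:2]*1000).astype(np.float32),cv2.DIST_HUBER,0,.01,.01).ravel(); v=np.median(Q[:,:2],0)-c; print(np.degrees(np.arctan2(v[1],v[0])),np.degrees(np.arctan2(l[1],l[0])))
```

```text
667 ((523.1580200195312, -200.74635314941406), 12.864974021911621) ((523.1951293945312, -200.6086883544922), (23.990272521972656, 25.468679428100586), 10.51475715637207) 0.1863769056525065
16.044064213967612 14.362882
```

>>> move_arm(increments=[[[-0.2,-2,0,0.06,0.4],[-0.2,-2,-1,0.06,0.4],[-0.2,-2,-3,0.06,0.4],[-0.2,-2,-4,0.06,0.4],[-0.2,-2,-4,0.06,0.4]]])

```text
time_s: 15.2
eef_pos: [0.5225, -0.1997, 0.3888]
tcp_rot: [-130.1, 89.9, 154.3]
wrist_force: [0.2, 0.1, 0.4]
opening: 0.056
```

Run:
```python
from h import *
st(); im,d,K,T=snap('wrist','w9.png'); W=world(d,K,T); P=W[d>0]
m=(P>[.4,-.26,.182]).all(1)&(P<[.6,-.13,.195]).all(1); Q=(P[m][:,:2]*1000).astype(np.float32)
print(len(Q)); 
if len(Q)>3: print(cv2.minEnclosingCircle(Q))
```

```text
t 15.2 tcp [ 0.5225 -0.1997  0.3888] xax [-0.002  0.001 -1.   ] jaw [ 0.969  0.249 -0.001] jawang 14.39 F [0.2 0.1 0.4] open 0.056 j6 [-23.5  -7.5  98.2   0.   89.5 -37.9]
1004
((522.88525390625, -200.66139221191406), 12.880159378051758)
```

View pics/w9.png

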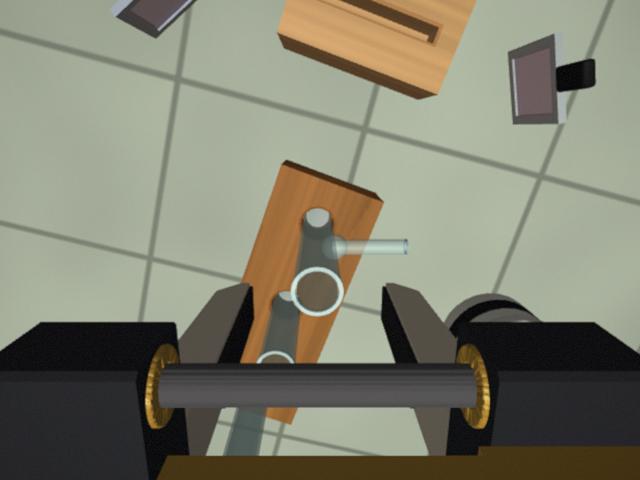

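The rim at (318,291) is centred between the fingers, and the side arm is parallel to the jaw axis. Down and close at 15 N.

>>> move_arm(increments=[[[0.04,-0.1,-2,0,0.4],[0.04,-0.1,-4.5,0,0.4],[0.04,-0.1,-6,0,0.4],[0.04,-0.1,-6.4,0,0.45],[0.04,-0.1,-6.4,0,0.5]]], grip_force=15)

```text
time_s: 15.88
eef_pos: [0.523, -0.2012, 0.3263]
tcp_rot: [47.7, 90.0, -27.9]
wrist_force: [-0.7, 0.1, 0.6]
opening: 0.0476
```

>>> move_arm(increments=[[[0,0,0,0,0.6],[0,0,0,0,0.7],[0,0,0,0,0.8],[0,0,0,0,0.9],[0,0,0,0,1]]])

```text
time_s: 16.5
eef_pos: [0.5229, -0.2012, 0.3264]
tcp_rot: [54.1, 90.0, -21.5]
wrist_force: [0.4, -0.1, 2.2]
opening: 0.0234
```

Run:
```python
from h import *
s,_=st();print(s['wrist_torque'])
```

```text
t 16.5 tcp [ 0.5229 -0.2012  0.3264] xax [ 0.001 -0.    -1.   ] jaw [0.969 0.249 0.   ] jawang 14.41 F [ 0.4 -0.1  2.2] open 0.0234 j6 [-23.7  -5.9 102.5   0.   83.4 -38.1]
[-0.02489838 -0.07510102  0.05338493]
```

>>> move_arm(increments=[[[0,0,0.5,0,1],[0,0,2,0,1],[0,0,4,0,1],[0,0,7,0,1],[0,0,10,0,1]]])

```text
time_s: 17.12
eef_pos: [0.5227, -0.2011, 0.4285]
tcp_rot: [50.5, 89.9, -25.0]
wrist_force: [0.2, 0.4, -1.4]
opening: 0.0237
```

Run:
```python
from h import *
st(); im,d,K,T=snap('side','s10.png'); im2,_,_,_=snap('wrist','w10.png')
a=cv2.resize(im[60:310,240:480],(460,480));b=cv2.resize(im2[120:420,160:480],(340,480)); cv2.imwrite('pics/c10.png',np.hstack([a,b])[:,:,::-1])
```

```text
t 17.12 tcp [ 0.5227 -0.2011  0.4285] xax [ 0.001 -0.    -1.   ] jaw [0.969 0.249 0.001] jawang 14.41 F [ 0.2  0.4 -1.4] open 0.0237 j6 [-23.6  -8.1  95.   -0.   93.  -38.1]
```

View pics/c10.png

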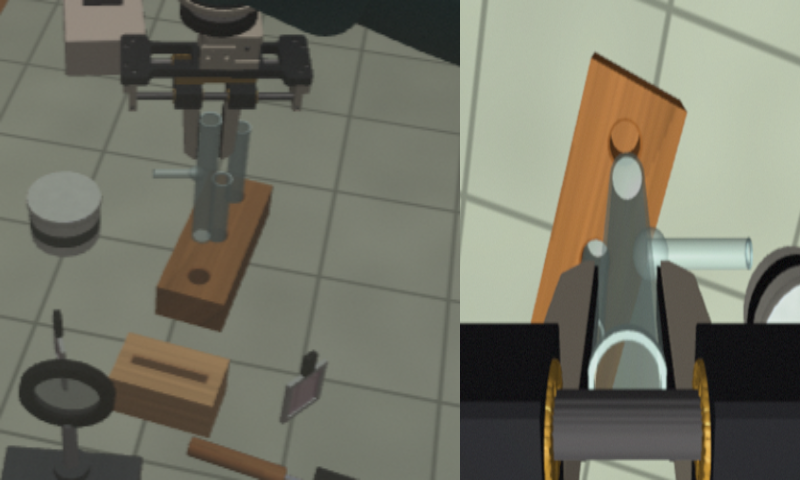

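The tube is out of its bore, upright, with the side arm along the jaw. Carry it to the -x side of the gap.

>>> move_arm(increments=[[[-0.5,2,1,-0.02,1],[-1.5,6,1,-0.04,1],[-2.5,10.5,1,-0.06,1],[-3.5,15,1,-0.08,1],[-4.5,19.5,1,-0.102,1]]])

```text
time_s: 17.85
eef_pos: [0.4772, -0.0048, 0.4363]
tcp_rot: [83.0, 90.0, 1.5]
wrist_force: [1.1, 0.3, -1.7]
opening: 0.0237
```

>>> move_arm(increments=[[[-1,4.5,0,0,1],[-2,8.5,0,0,1],[-3,12,0,0,1],[-3.6,14.5,0,0,1],[-3.6,15.4,0,0,1]]])

```text
time_s: 18.48
eef_pos: [0.4415, 0.1488, 0.4363]
tcp_rot: [98.5, 90.0, 17.1]
wrist_force: [0.9, 0.7, 0.5]
opening: 0.0234
```

Run:
```python
from h import *
st(); im2,d,K,T=snap('wrist','w11.png')
```

```text
t 18.48 tcp [0.4415 0.1488 0.4363] xax [ 0.  0. -1.] jaw [0.989 0.151 0.   ] jawang 8.66 F [0.9 0.7 0.5] open 0.0234 j6 [ 15.5 -20.4 104.4   0.   96.    6.8]
```

View pics/w11.png

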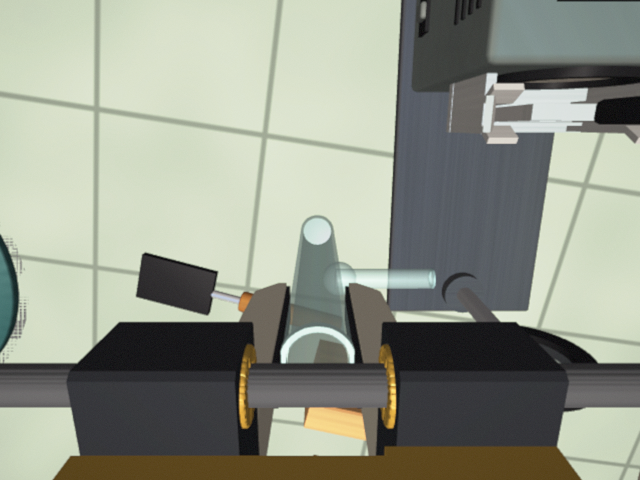

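Upright, with the side arm parallel to the viewer's x. Lower to height and slide in along viewer x.

>>> move_arm(increments=[[[0,0,-2,0,1],[0,0,-4.5,0,1],[0,0,-6.5,0,1],[1,0.15,-7.2,0,1],[3,0.44,-7.2,0,1]]])

```text
time_s: 19.15
eef_pos: [0.4725, 0.152, 0.3637]
tcp_rot: [50.4, 90.0, -31.0]
wrist_force: [0.4, 0.1, -0.7]
opening: 0.0236
```

>>> move_arm(increments=[[[2.5,0.35,0,0,1],[5.5,0.78,0,0,1],[8.5,1.21,0,0,1],[10.8,1.55,0,0,1],[11.8,1.69,0,0,1]]])

```text
time_s: 19.77
eef_pos: [0.5913, 0.169, 0.3636]
tcp_rot: [-80.1, 90.0, -161.6]
wrist_force: [1.0, 0.0, -1.0]
opening: 0.0237
```

Run:
```python
from h import *
st(); im2,d,K,T=snap('wrist','w12.png'); np.savez('w12.npz',im=im2,d=d,K=K,T=T)
im,d,K,T=snap('side','s12.png');np.savez('s12.npz',im=im,d=d,K=K,T=T)
it,d,K,T=snap('top','t12.png');np.savez('t12.npz',im=it,d=d,K=K,T=T)
a=cv2.resize(im[190:410,190:340],None,fx=2,fy=2);c=cv2.resize(im2,(500,440)); cv2.imwrite('pics/c12.png',np.hstack([a,c])[:,:,::-1])
```

```text
t 19.77 tcp [0.5913 0.169  0.3636] xax [-0. -0. -1.] jaw [ 0.989  0.149 -0.   ] jawang 8.54 F [ 1.  0. -1.] open 0.0237 j6 [13.6  0.  93.3 -0.  86.7  5. ]
```

View pics/c12.png

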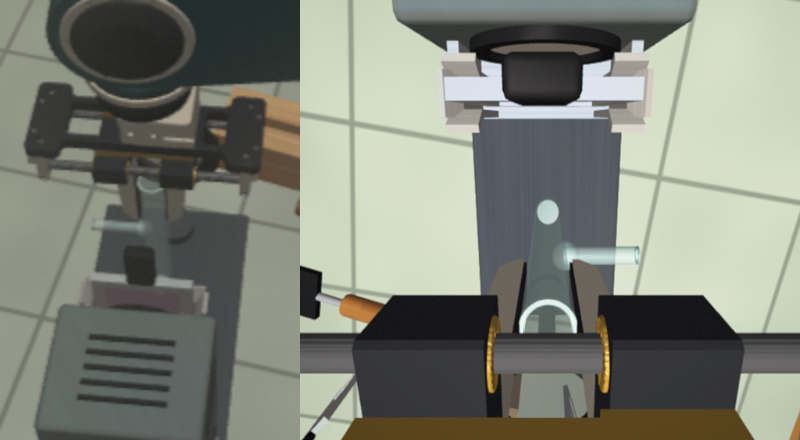

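Run:
```python
from h import *
a=np.radians(8.55); ex=np.array([np.cos(a),np.sin(a)]); ey=np.array([-np.sin(a),np.cos(a)]); o=np.array([.590,.1675])
s=sensors.state(); print('tcp',(s['eef_pos'][:2]-o)@ex*1000,(s['eef_pos'][:2]-o)@ey*1000)
for f in('w12.npz','s12.npz','t12.npz'):
    z=np.load(f); d=z['d']; W=world(d,z['K'],z['T'])
    L=np.stack([(W[...,:2]-o)@ex,(W[...,:2]-o)@ey,W[...,2]],-1)*1000; P=L[d>0]
    def ls(x0,x1,y0,y1,z0,z1): return P[(P>[x0,y0,z0]).all(1)&(P<[x1,y1,z1]).all(1)]
    for nm,b in dict(rim=(-30,30,-30,30,221,230),arm=(15,65,-20,20,140,160),base=(-90,90,-60,60,11,20),tab=(-25,25,60,100,225,260),face=(-55,55,100,115,120,185),house=(-80,80,95,250,190,200),tube=(-20,20,-20,20,50,135),eye=(-70,70,-110,-60,110,205)).items():
        Q=ls(*b)
        if len(Q)>5: print(f,nm,len(Q),np.round(np.percentile(Q,[1,50,99],axis=0),1).tolist(),*[np.round(v,1) for v in cv2.minAreaRect(Q[:,:2].astype(np.float32))])
        if nm=='arm' and len(Q)>5:
            for i in (1,2): l=cv2.fitLine(Q[:,[0,i]].astype(np.float32),cv2.DIST_HUBER,0,.01,.01).ravel(); print('   slope deg','xyz'[i],np.degrees(np.arctan2(l[1],l[0])))
```

```text
tcp 0.239824323478515 1.521629979465227
w12.npz rim 1844 [[-17.6, 1.4, 221.1], [2.0, 10.3, 223.9], [22.0, 14.3, 229.8]] [2.1 7.4] [14.8 41.3] 88.6
w12.npz arm 1760 [[15.2, -2.4, 147.8], [38.4, 3.9, 152.6], [59.8, 9.0, 156.3]] [37.6  3.1] [13.3 45.1] 89.3
   slope deg y -2.6239653
   slope deg z -0.9636755
w12.npz base 21641 [[-72.0, -55.4, 12.4], [-6.7, 14.6, 14.3], [74.1, 59.0, 15.9]] [ 1.2 -0.1] [150.1 119.9] 0.0
w12.npz tab 5619 [[-11.0, 78.9, 230.0], [0.4, 84.6, 243.9], [11.9, 90.6, 245.6]] [ 0.4 84.9] [24.1 12.1] 0.0
w12.npz face 6675 [[-53.7, 100.2, 126.4], [2.0, 106.6, 168.0], [53.5, 108.0, 184.8]] [  0.  104.1] [110.    8.2] 0.0
w12.npz house 10426 [[-60.8, 103.9, 190.1], [0.4, 111.0, 193.5], [62.2, 114.8, 195.6]] [  1.1 108.8] [128.2  12.7] 0.1
w12.npz tube 1176 [[-9.1, 5.0, 52.8], [2.1, 12.4, 103.0], [13.5, 13.9, 134.5]] [2.3 9.4] [ 9.7 23.3] 89.6
w12.npz eye 4497 [[-23.0, -87.4, 133.0], [2.6, -86.3, 153.3], [27.7, -84.9, 170.0]] [  2.4 -84.4] [52.   8.1] 1.4
s12.npz rim 81 [[-25.4, -2.1, 221.1], [7.7, 9.9, 223.8], [27.9, 13.8, 228.8]] [0.2 6.7] [15.2 54.6] 83.5
s12.npz arm
[... 847 characters left out ...]
 slope deg z 2.5411282
t12.npz base 2915 [[-72.9, -58.2, 11.7], [-7.1, -19.4, 15.0], [73.7, 24.7, 18.3]] [  0.6 -16. ] [151.2  86.2] 1.4
t12.npz tab 117 [[-11.9, 77.7, 226.2], [-7.4, 83.0, 244.1], [7.4, 89.4, 246.7]] [-2.  83.5] [20.6 12.2] 1.1
t12.npz face 151 [[-39.9, 101.1, 154.1], [-24.6, 105.4, 173.6], [0.2, 108.0, 184.9]] [-20.6 104.5] [ 7.  41.6] 89.2
t12.npz house 1860 [[-46.3, 106.5, 191.1], [-6.0, 135.5, 195.2], [40.7, 161.6, 198.8]] [ -1.7 132.6] [92.2 60.4] 2.4
t12.npz tube 181 [[-10.9, -11.5, 53.5], [-6.8, -8.1, 94.7], [8.4, 6.4, 133.0]] [-3.4 -4.4] [11.6 23.8] 47.1
t12.npz eye 739 [[-46.7, -94.5, 113.5], [-3.4, -90.5, 181.7], [44.5, -82.4, 199.2]] [  0.3 -88.4] [12.6 94.6] 90.0
```

Relative to the viewer, the tube is about +0.8 mm in x and -0.8 mm in y off centre. I'll make that small correction and check the side arm direction.

>>> move_arm(increments=[[[-0.04,0.03,0.03,0,1],[-0.09,0.07,0.05,0,1],[-0.09,0.07,0.05,0,1],[-0.09,0.07,0.05,0,1],[-0.09,0.07,0.05,0,1]]])

```text
time_s: 20.55
eef_pos: [0.5889, 0.1699, 0.3646]
tcp_rot: [73.8, 90.0, -7.6]
wrist_force: [-0.3, -0.5, -1.9]
opening: 0.0239
```

Run:
```python
from h import *
s,_=st(); print(s['qvel']); im,d,K,T=snap('wrist','w13.png'); np.savez('w13.npz',im=im,d=d,K=K,T=T)
a=np.radians(8.55); ex=np.array([np.cos(a),np.sin(a)]); ey=np.array([-np.sin(a),np.cos(a)]); o=np.array([.5901,.1701])
print('tcp rel field',(s['eef_pos'][:2]-o)@ex*1000,(s['eef_pos'][:2]-o)@ey*1000,s['eef_pos'][2]-.2144)
W=world(d,K,T); L=np.stack([(W[...,:2]-o)@ex,(W[...,:2]-o)@ey,W[...,2]],-1)*1000
ov=im.copy()
def wp(x,y,z): q=o+ex*x/1e3+ey*y/1e3; return tuple(int(round(v*8)) for v in proj([*q,z/1e3],K,T))
# predicted arm outline & axis at field
for y,z in((5,150),(-5,150),(0,155)): cv2.line(ov,wp(12,y,z),wp(57,y,z),(255,0,0),1,cv2.LINE_AA,3)
c=ov[200:330,260:460]; cv2.imwrite('pics/c13.png',cv2.resize(c,None,fx=4,fy=4,interpolation=2)[:,:,::-1])
# per-column arm band from depth
for col in range(380,430,6):
    r=[v for v in range(200,330) if d[v,col]>0 and 135<L[v,col,2]<165 and abs(L[v,col,1])<25]
    if r: print(col,r[0],r[-1],np.round(L[(r[0]+r[-1])//2,col],1))
```

```text
t 20.55 tcp [0.5889 0.1699 0.3646] xax [ 0. -0. -1.] jaw [0.989 0.149 0.   ] jawang 8.57 F [-0.3 -0.5 -1.9] open 0.0239 j6 [13.7 -0.3 93.5 -0.  86.7  5.1]
[-0.08794981  0.15052133 -0.1089174   0.03129954 -0.05526548 -0.03921236]
tcp rel field -1.180108871992921 -0.05731825001728718 0.15018421887657854
380 269 288 [ 30.3   2.3 153.8]
386 269 288 [ 33.4   2.1 153.3]
392 269 288 [ 36.3   2.1 153.2]
398 269 288 [ 39.2   2.2 153.4]
404 269 288 [ 42.    2.5 154.4]
410 269 288 [ 45.1   2.3 153.7]
416 269 288 [ 48.3   1.9 152.6]
422 269 288 [ 50.8   2.6 154.4]
428 269 288 [ 54.    2.2 153.4]
```

View pics/c13.png

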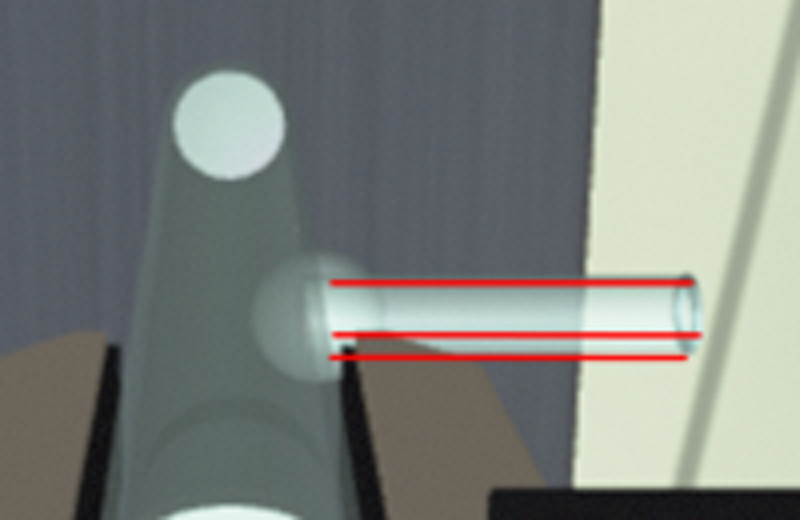

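The image outline matches the prediction for a centred, parallel arm to about 0.5 mm. Let it settle, then a final check.

>>> move_arm(increments=[[[0,0,0,0,1],[0,0,0,0,1],[0,0,0,0,1],[0,0,0,0,1],[0,0,0,0,1]]])

```text
time_s: 21.22
eef_pos: [0.589, 0.1699, 0.3645]
tcp_rot: [105.5, 90.0, 24.0]
wrist_force: [-0.4, 0.5, -0.6]
opening: 0.024
```

Run:
```python
from h import *
s,_=st(); print(s['qvel']); im,d,K,T=snap('side','s14.png'); 
a=np.radians(8.55); ex=np.array([np.cos(a),np.sin(a)]); ey=np.array([-np.sin(a),np.cos(a)]); o=np.array([.5901,.1701])
print('tcp rel field',(s['eef_pos'][:2]-o)@ex*1000,(s['eef_pos'][:2]-o)@ey*1000,s['eef_pos'][2]-.2144)
```

```text
t 21.23 tcp [0.589  0.1699 0.3645] xax [ 0.  0. -1.] jaw [0.989 0.149 0.   ] jawang 8.57 F [-0.4  0.5 -0.6] open 0.024 j6 [13.7 -0.3 93.5  0.  86.7  5.1]
[-0.06620431 -0.00229948 -0.05569565  0.09006674  0.01882515 -0.02528548]
tcp rel field -1.147824706178905 -0.04132978242531762 0.15014695118179702
```

View pics/s14.png

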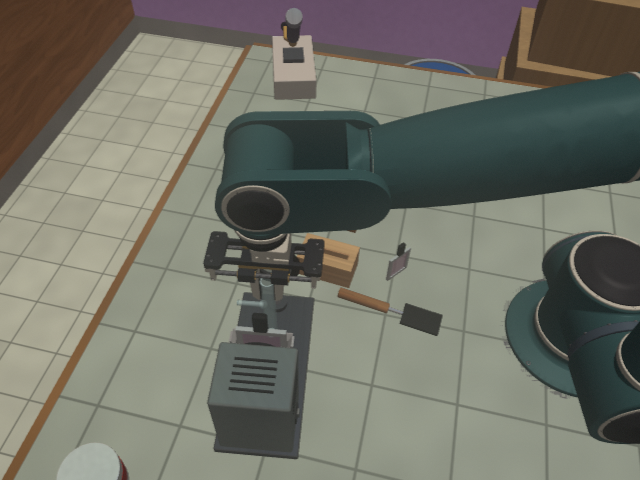

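>>> move_arm(increments=[[[0.02,0,0,0,1],[0.05,0.01,0,0,1],[0.05,0.01,0,0,1],[0.05,0.01,0,0,1],[0.05,0.01,0,0,1]]])

```text
time_s: 21.9
eef_pos: [0.5895, 0.1699, 0.3646]
tcp_rot: [85.4, 90.0, 3.9]
wrist_force: [-0.2, -0.8, -0.4]
opening: 0.0236
```

>>> move_arm(increments=[[[0,0,0,0,1],[0,0,0,0,1],[0,0,0,0,1],[0,0,0,0,1],[0,0,0,0,1]]])

```text
time_s: 22.52
eef_pos: [0.5895, 0.17, 0.3645]
tcp_rot: [-45.3, 90.0, -126.8]
wrist_force: [0.4, -0.3, -0.2]
opening: 0.0238
```

Run:
```python
from h import *
s,_=st(); print(s['qvel']); print(job.close_job())
```

```text
t 22.52 tcp [0.5895 0.17   0.3645] xax [-0. -0. -1.] jaw [ 0.989  0.149 -0.   ] jawang 8.57 F [ 0.4 -0.3 -0.2] open 0.0238 j6 [13.7 -0.2 93.5 -0.  86.7  5.1]
[ 0.04277589 -0.04124834  0.09273197  0.02509708 -0.03033012  0.04860268]
the job is handed in; nothing more can be done
None
```

Both parts are done in the order asked, and the job was handed in at 22.5 s of the 64 s allowed.

- **Tint plate:** I moved the 84 mm plate from the wooden block into the viewer's slot, lowered it until it touched the floor, and let go. Afterwards its frame top was at z 199 mm and its tab top at 244 mm, centred and square in the slot.
- **Side-arm tube:** I lifted it straight out of its bore and brought it in from the viewer's -x side. It is held upright between the windows at about 15 N. By my measurements the root of the side arm is within about 1 mm of the mid-point, at 150 mm height. The side arm is parallel to the windows to within about 1° and the joints were still.
- **Disagreement in the checks:** the wrist camera put the tube within about 0.5 mm of centre along x, while the arm's own position read about 1.1 mm to -x. I split the difference with a 0.5 mm shift and did not take another picture after it. The top and side cameras also differed from the wrist camera by 1 to 3 mm on the viewer's position, so I relied on the wrist camera and on where the plate actually seated.
- **Contact:** no force suggested a knock. The largest reading I saw was about 6 N, when the plate seated.
- **Other things:** nothing I did touched the plain tubes, the tin or the paddle. In the last side picture the paddle lies where it was, but the arm hid the tin and the plain tubes.

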